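# Line up the hinge of a splash guard for its pin

### The arm

A 6-joint arm with a two-finger parallel gripper is mounted at the origin on the work surface; the furniture and walls round the work are solid. World frame = base frame: x ahead of the robot, y to its left, z up, the work surface at z = 0. Lengths are in m, angles in rad, forces in N, time in s.
With the tool pointing down it reaches from about 0.35 to 0.85 m from the base axis. Payload 8.1 kg.
Tool frame: the origin (TCP) lies on the centre line of the jaws, within the pads' length; the fingertips stand 11 mm ahead of it and the grasp point (between the pads) lies 8 mm behind it; x points along the fingers, z is the direction in which the jaws open and shut, and the axes are right-handed (so a half turn about x gives the same grasp; the last joint's range is limited). The gripper opens to 85 mm and grips with 20 to 120 N. Pads are 22 mm wide; open, the fingers measure 114 mm over their backs; the gripper's body (76 mm by 85 mm) begins 54 mm behind the grasp point. The pads swing forward as they close: fully open they stand 13 mm farther back than shut.
Start: joints at [-1.213, 0.13, 1.488, -0, 1.523, -0.085], TCP at [0.257, -0.542, 0.242] pointing down, gripper open.
Joint ranges: [-2.96, 2.96], [-0.89, 2.26], [0.02, 2.5], [-1.34, 4.48], [0, 2.73], [-2.66, 2.66]. Speed limits (rad/s): [2.39, 2.39, 2.79, 3.14, 3.14, 3.14].

### API

Orientations are given as a rotation vector (axis times angle).
In Python, from station import read_state, grab_frame, camera_params, finish_job gives the robot as it stands.
- The arm moves only by the shell command python3 -m pendant 'ROWS' [FORCE]. ROWS is JSON, one flat list of numbers, 7 for each row, row after row: the shift along the tool's x, y, z in mm, then the turn, a rotation vector about the tool's x, y, z in degrees, then the finger opening in mm, from 0 to 85.4. In form: [dx, dy, dz, wx, wy, wz, claw, dx, dy, dz, wx, wy, wz, claw, ...]. A call has 1 to 10 rows; each row is the pose to reach, as a shift and turn from the pose commanded when the call began, along the tool's axes at that moment; what a row does not reach only later rows make up. A row lasts 1/10 s, in which the tool goes at most 50 mm and 8.59 degrees, less where a joint would pass 70% of its speed; a pose out of reach is approached as far as the arm can. A call with a gripper value outside its range is refused whole. The fingers move at their own pace and stop on an object; FORCE is the grip in N (left out, the last holds). Time passes only in rows, so rows that repeat a pose let the fingers close. It gives the time, the measured TCP pose, the force and the opening at its end, in the units of the state.
- read_state(): the state, without advancing time (a new reading comes with each control period).
- grab_frame(name): name is "side" or "top"; returns the picture (384x512x3 uint8, red, green, blue); there is no depth.
- camera_params(name): a dict with "vfov" (degrees; the focal length in pixels is half the picture's height over the tangent of half this angle, whatever the lens; pixels are square), "cx", "cy" (the principal point, pixels), "world_to_cam" (4x4, takes a point from world to camera coordinates). Camera axes: x right, y down, z forward; pixel columns grow to the right and rows downward; lengths in m; the calibration is good to about 2 mm. A picture is of the moment at which its call begins. camera_params takes no time and is no camera call.
- finish_job(): hands the job in, once; it reports no verdict.
The state is a dict: "time": time; "joints": joint angles; "joint_velocities": joint speeds; "joint_torque": joint torques, N m; "eef_pos": TCP position; "tool_rot": TCP orientation; "contact_force": force on the tool from outside, world axes, zero at the start; "moment": the same for the moment, N m; "grip_width": finger opening in m.
Only numpy, scipy, OpenCV 4.12 (cv2) and the standard library are available. Lean on these libraries where they do the work, as an engineer would, in place of code of your own. Each camera call takes 0.05 s, during which the arm holds its last target.

### The job

Take the green hinge leaf out of the grey rack and stand it on edge, knuckle up, fully home in the slot of the metal jamb block, about midway along, and let go of it. Then take the orange leaf from the rack and bring it down upright so that its two knuckles straddle the green leaf's knuckle and the holes line up well enough for the brass pin to be pushed through. Finish while holding it there still in the gripper, clear of the green leaf rather than resting on it; leave the pin, the steel dish and the timer where they are.

Things in the scene. Friction and masses are not known exactly. Their poses are not given: they have to be found in the camera images.
- lower_leaf: Green hinge leaf, 0.14-0.26 kg, on edge in either rack slot, knuckle up. Plate 130 (x) x 8 (y) x 64 mm (z); origin: middle of its lower edge, z up, x along plate and hinge axis. Above the top edge one steel tube knuckle along x: 26 mm long, 24 mm outside, 14 mm bore, axis 80 mm above origin, top at 92 mm. Grip across the knuckle from above, closing along y. A half turn about z looks the same.
- lower_bore (a point): Centre of the green leaf's knuckle bore (hinge axis, mid length), 80 mm above the leaf's origin; axes as the leaf's.
- upper_leaf: Orange hinge leaf, 0.11-0.21 kg, in the rack's other slot, knuckles down. Plate 130 (x) x 8 (y) x 80 mm (z); origin: middle of its lower edge, z up, x along hinge axis. Below it two steel tube knuckles along x, each 14 mm long, 24 mm outside, 14 mm bore, 33 mm gap between them, axis 16 mm below origin. Grip the plain top edge, closing along y. A half turn about z looks the same.
- upper_bore (a point): Point on the orange leaf's bore axis midway between its knuckles, 16 mm below the leaf's origin; axes as the leaf's. When the bores line up, the orange plate's lower edge is 4 mm above the green leaf's knuckle.
- jamb_block: Fixed aluminium block, 110 (own x) x 80 (y) x 45 mm high, origin at the centre of its underside. One slot along its x, through the middle, open at both ends: 10.5 mm wide, floor 10 mm above the worktop, 35 mm deep, its mouth bevelled by 6 mm at 45 degrees on each side.
- leaf_rack: Fixed grey plate rack, base 122 (x) x 150 mm (y), origin at the centre of its underside. Two slotted cheeks at x = -50 and +50 mm, 18 mm thick, 64 mm high, form two slots along x at y = -40 and +40 mm: 10.5 mm wide, floor 36 mm above the worktop, mouths bevelled. One leaf stands in each, either way.
- hinge_pin: Bystander: the brass pin for this hinge, 64 mm long, head 11 mm, standing in a blue tube rack. Origin at its lower end. Not to be moved.
- cap_dish: Bystander: round steel dish, 69 mm across, 20 mm high, loose. Origin under its centre. Not to be moved.
- timer: Bystander: white timer with coloured keys, 58 x 66 x 18 mm, loose. Origin under its centre. Not to be moved.
Mind the look-alikes: they are no part of the job. There is more than one size of the upper_leaf; the job needs the larger.

How it is judged:
On the way:
1. the green leaf stands on edge, fully home in the jamb block's slot, and has been let go (x of lower_leaf in the frame of jamb_block between -0.025 and 0.025 m and y of lower_leaf in the frame of jamb_block between -0.004 and 0.004 m and z of lower_leaf in the frame of jamb_block between 0.006 and 0.014 m and angle between lower_leaf's own z axis and vertical below 0.12 rad and angle between the x axis of lower_leaf and the x axis of jamb_block, either way round below 0.1 rad and contact force between the fingers and lower_leaf below 0.1 N), for 0.2 s.
At the end, for the whole second after the job is handed in: Green leaf home in the slot (25 mm along, 4 mm across and high, 0.12 rad lean, 0.1 rad yaw), untouched by fingers; orange leaf gripped (over 1 N), still, upright to 0.15 rad, bores within 3 mm per axis and 0.06 rad, pressing on the green leaf under 0.8 N and on the block under 0.2 N (all of step 1 and x of upper_bore in the frame of lower_leaf between -0.003 and 0.003 m and y of upper_bore in the frame of lower_leaf between -0.003 and 0.003 m and z of upper_bore in the frame of lower_leaf between 0.077 and 0.083 m and angle between the x axis of upper_leaf and the x axis of lower_leaf, either way round below 0.06 rad and angle between upper_leaf's own z axis and vertical below 0.15 rad and contact force between the fingers and upper_leaf above 1 N and contact force between upper_leaf and lower_leaf below 0.8 N and contact force between upper_leaf and jamb_block below 0.2 N and linear speed of upper_leaf below 0.02 m/s); the arm keeps its last pose, push and grip.
It fails at once if the brass pin is moved more than 20 mm or tipped (distance of hinge_pin from where it was at the start of the episode above 0.02 m or angle between hinge_pin's own z axis and vertical above 0.5 rad).
It fails at once if the steel dish is moved more than 20 mm (distance of cap_dish from where it was at the start of the episode above 0.02 m).
It fails at once if the timer is moved more than 20 mm (distance of timer from where it was at the start of the episode above 0.02 m).
It also fails if it takes over 67 s, if anything falls off the work surface, if the arm or the gripper's body presses on something with over 40 N, if the wrist force passes 120 N, or if a joint passes its speed limit or range.

## Working session

There is one attempt and no reset: what is moved stays moved. The work goes in short steps, Python scripts to look and compute and a shell command to move; the robot and the scene stay as the last step left them, time stands still between calls to the robot, and variables do not carry over. Pictures are saved under pics/ and viewed, and the job is handed in when it is done.

```bash
mkdir -p pics; ls
python3 - <<'E'
from station import *
import cv2,json
s=read_state(); print(s)
for n in("side","top"):
    f=grab_frame(n); cv2.imwrite(f"pics/{n}0.png",f[:,:,::-1]); print(n,camera_params(n))
E
```

```text
pics
{'time': 0.0, 'joints': array([-1.21341182e+00,  1.31186467e-01,  1.48925752e+00,  1.16412454e-05,
        1.52302964e+00, -8.54146544e-02]), 'joint_velocities': array([ 6.50476435e-04,  1.50422022e-03, -2.67471299e-04,  9.87469194e-05,
       -8.58613535e-04, -1.39155030e-03]), 'joint_torque': array([-3.42043886e-04, -5.69400001e+01, -5.00559032e+01, -1.33652488e-04,
        1.46425003e-02, -4.11229962e-05]), 'eef_pos': array([ 0.25691159, -0.54162625,  0.24124127]), 'tool_rot': array([ 0.87828724,  1.38825712, -0.87640522]), 'contact_force': array([-0.50028196,  0.22756059, -0.20187083]), 'moment': array([ 0.02940925,  0.02084893, -0.00687503]), 'grip_width': 0.08540766101957385}
side {'vfov': 54.75142857506286, 'cx': 253.10416169078286, 'cy': 190.68782004148852, 'world_to_cam': array([[ 0.98353815,  0.18033969,  0.0114149 , -0.39279261],
       [ 0.09548399, -0.46504245, -0.88012404,  0.01126021],
       [-0.15341288,  0.86672551, -0.47460655,  1.0948855 ],
       [ 0.        ,  0.        ,  0.        ,  1.        ]])}
top {'vfov': 46.32576416963994, 'cx': 247.19786852327053, 'cy': 188.35141769887906, 'world_to_cam': array([[-0.01380021, -0.99978979, -0.01516348, -0.03342205],
       [-0.99474548,  0.01526597, -0.10123426,  0.41853511],
       [ 0.10144447,  0.01368675, -0.99474705,  1.45103363],
       [ 0.        ,  0.        ,  0.        ,  1.        ]])}
```

Run:
```python
import cv2
for n in("side","top"):
    f=cv2.imread(f"pics/{n}0.png"); cv2.imwrite(f"pics/{n}0b.png",cv2.resize(f,(800,600),interpolation=cv2.INTER_CUBIC))
```

```text
(no output)
```

View pics/side0b.png

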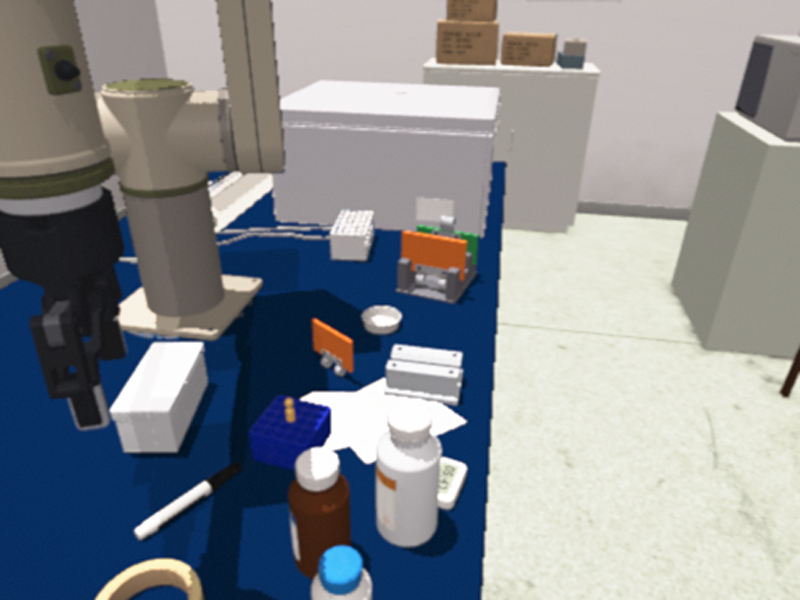

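View pics/top0b.png

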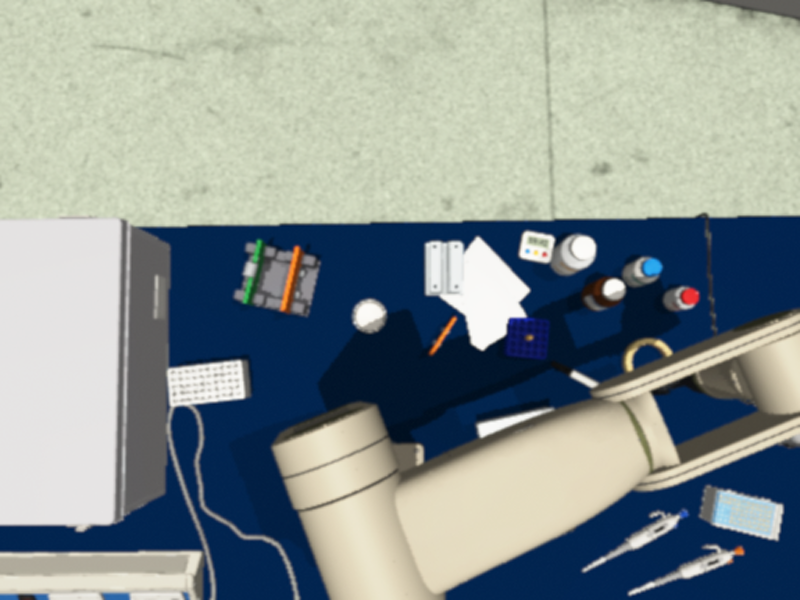

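```bash
cat > h.py <<'E'
import numpy as np, cv2
from station import *
def K(n):
    p=camera_params(n); f=192/np.tan(np.radians(p["vfov"]/2)); return f,p["cx"],p["cy"],np.array(p["world_to_cam"])
def proj(n,P):
    f,cx,cy,T=K(n); P=np.atleast_2d(P); c=P@T[:3,:3].T+T[:3,3]
    return np.c_[cx+f*c[:,0]/c[:,2],cy+f*c[:,1]/c[:,2]]
def back(n,uv,z):
    f,cx,cy,T=K(n); uv=np.atleast_2d(uv).astype(float)
    d=np.c_[(uv[:,0]-cx)/f,(uv[:,1]-cy)/f,np.ones(len(uv))]@T[:3,:3]
    o=-T[:3,:3].T@T[:3,3]; return o+d*((z-o[2])/d[:,2])[:,None]
def snap(n,name):
    f=grab_frame(n); cv2.imwrite(f"pics/{name}.png",f[:,:,::-1]); return f
def crop(src,dst,x0,y0,x1,y1,s):
    f=cv2.imread(f"pics/{src}.png")[y0:y1,x0:x1]; g=cv2.resize(f,None,fx=s,fy=s,interpolation=cv2.INTER_CUBIC)
    for i in range(x0,x1):
        if i%10==0: cv2.putText(g,str(i),(int((i-x0)*s),8),0,.3,(0,255,255),1); g[::4,int((i-x0+.5)*s)]=(0,255,255)
    for i in range(y0,y1):
        if i%10==0: cv2.putText(g,str(i),(0,int((i-y0)*s)),0,.3,(0,255,255),1); g[int((i-y0+.5)*s),::4]=(0,255,255)
    cv2.imwrite(f"pics/{dst}.png",g)
E
python3 - <<'E'
from h import *
crop("top0","t_rack",140,145,220,210,9)
crop("top0","t_blk",255,140,355,230,7)
crop("side0","s_rack",245,115,320,200,7)
crop("side0","s_blk",190,180,310,270,6)
E
```

```text
(no output)
```

View pics/t_rack.png

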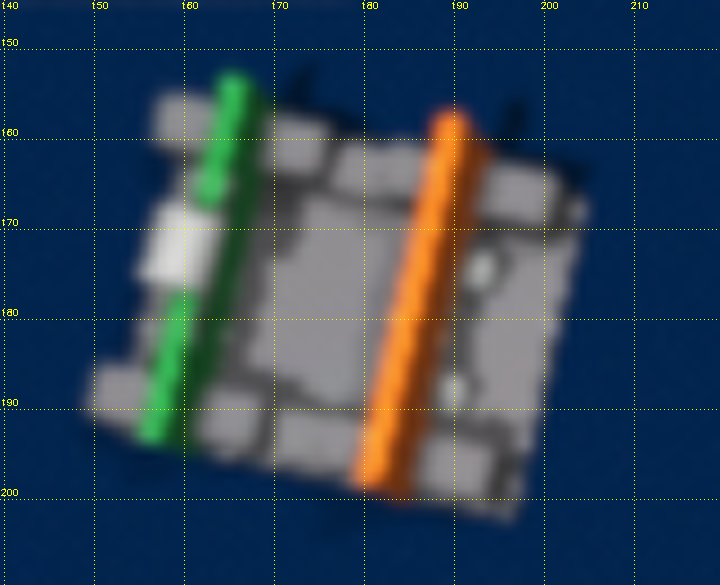

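View pics/t_blk.png

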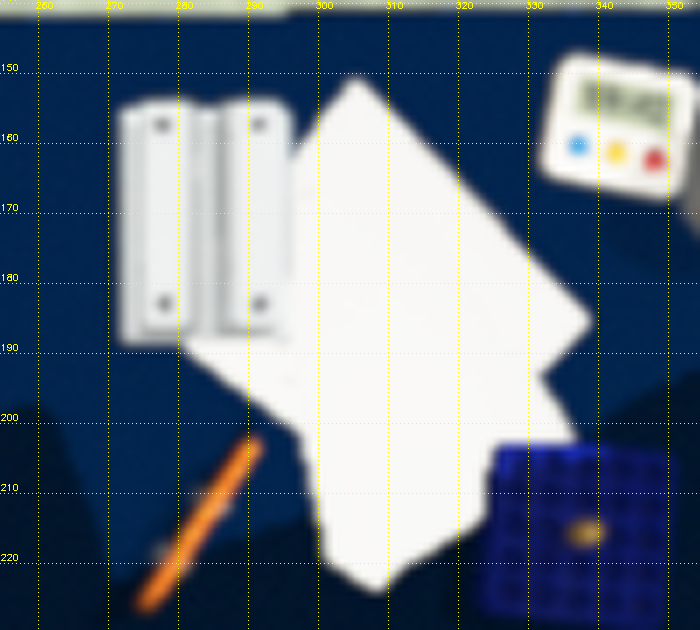

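View pics/s_rack.png

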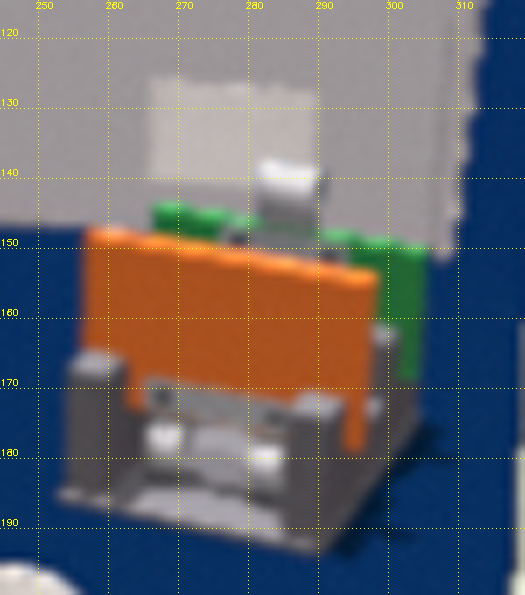

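View pics/s_blk.png

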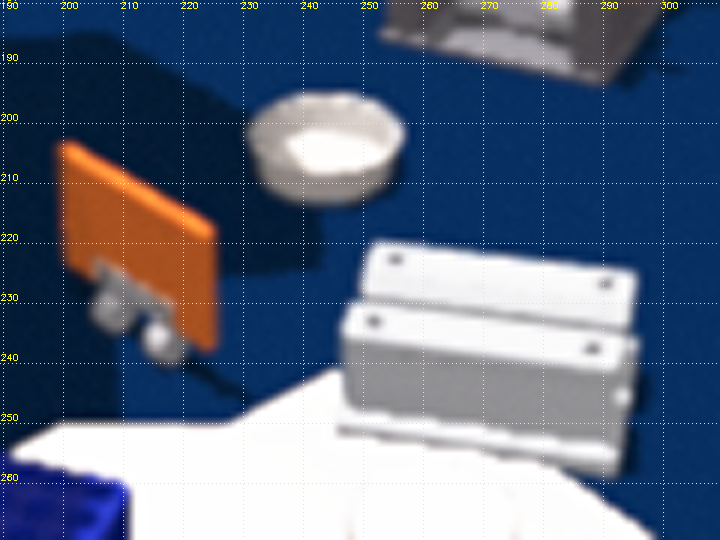

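```bash
cat >> h.py <<'E'
from scipy.ndimage import map_coordinates
def strip(img,score,a,b,hw=4,ext=6):
    """score(img)->scalar image; refine strip a-b; returns ends (subpixel)"""
    S=score(img.astype(float)); a=np.array(a,float); b=np.array(b,float)
    smp=lambda P: map_coordinates(S,[P[...,1],P[...,0]],order=1)
    for it in range(3):
        d=(b-a); L=np.hypot(*d); d/=L; n=np.array([-d[1],d[0]])
        t=np.linspace(3,L-3,60); w=np.linspace(-hw,hw,41)
        P=a+t[:,None,None]*d+w[None,:,None]*n; V=smp(P).clip(0)
        c=(V*w).sum(1)/(V.sum(1)+1e-9); ok=V.max(1)>0.6*np.median(V.max(1))
        p=np.polyfit(t[ok],c[ok],1)
        r=c-np.polyval(p,t); ok&=abs(r)<2.5*np.std(r[ok])+1e-3; p=np.polyfit(t[ok],c[ok],1)
        a2=a+n*np.polyval(p,0); b2=a+n*np.polyval(p,L)+d*L
        d=(b2-a2)/np.hypot(*(b2-a2)); n=np.array([-d[1],d[0]])
        t=np.linspace(-ext,L+ext,300); V=smp(a2+t[:,None,None]*d+np.linspace(-.5,.5,5)[None,:,None]*n).mean(1)
        h=np.median(V[V>0.5*V.max()])/2; i=np.where(V>h)[0]
        a,b=a2+d*t[i[0]],a2+d*t[i[-1]]
    return a,b,np.std(r[ok])
gscore=lambda I: ((I[...,1]-np.maximum(I[...,0],I[...,2]))-60).clip(0)
oscore=lambda I: ((I[...,0]-I[...,2])-115).clip(0)
E
python3 - <<'E'
from h import *
f=cv2.imread("pics/top0.png")[:,:,::-1]
print(f[162,184:196].tolist()); print(f[188,152:164].tolist())
for nm,sc,a,b,z in(("g",gscore,(165.5,154),(156.5,193),.1),("o",oscore,(189.5,158),(181,198),.116)):
    a,b,s=strip(f,sc,a,b); A,B=back("top",[a,b],z); print(nm,a,b,s,A,B,"len",np.hypot(*(A-B)[:2]),"mid",(A+B)/2,"yaw",np.degrees(np.arctan2(*(A-B)[1::-1])))
A=back("top",[[272.3,155],[295.5,155],[273,188],[296,188]],.045);print(A)
A=back("top",[[277.7,157.5],[291.7,157.5],[277.9,183],[291.9,183]],.045);print(A, A.mean(0))
print("cam",[-K(n)[3][:3,:3].T@K(n)[3][:3,3] for n in("top","side")])
E
```

```text
[[139, 138, 142], [138, 136, 140], [141, 129, 128], [185, 127, 99], [236, 141, 61], [245, 143, 41], [228, 118, 31], [151, 71, 18], [109, 50, 16], [102, 52, 28], [82, 53, 46], [52, 50, 60]]
[[144, 141, 146], [144, 141, 145], [144, 142, 146], [136, 145, 140], [113, 164, 124], [73, 183, 99], [49, 167, 78], [30, 112, 50], [20, 74, 34], [27, 67, 36], [54, 79, 61], [88, 96, 92]]
g [165.80342413 154.09235859] [156.53590556 192.62597832] 0.10433452554200495 [0.5218494  0.21316963 0.1       ] [0.40091267 0.2415087  0.1       ] len 0.12421270335350951 mid [0.46138103 0.22733916 0.1       ] yaw -13.18815383270985
o [190.11462294 157.98498989] [180.83117385 197.73937816] 0.04468755333511725 [0.50547287 0.13452028 0.116     ] [0.38249361 0.16316485 0.116     ] len 0.1262711696549944 mid [0.44398324 0.14884256 0.116     ] yaw -13.111664518622094
[[ 0.52318178 -0.12288476  0.045     ]
 [ 0.52194092 -0.19811525  0.045     ]
 [ 0.4154169  -0.12304263  0.045     ]
 [ 0.41428001 -0.19706594  0.045     ]]
[[ 0.51467629 -0.14023604  0.045     ]
 [ 0.51393189 -0.18560547  0.045     ]
 [ 0.43139023 -0.13915857  0.045     ]
 [ 0.43068973 -0.18426592  0.045     ]] [ 0.47267204 -0.1623165   0.045     ]
cam [array([ 0.26867535, -0.05966431,  1.48527473]), array([ 0.55322089, -0.87289262,  0.53403389])]
```

Run:
```python
from h import *
f=cv2.imread("pics/top0.png")
print(f[165,266:304].mean(1).astype(int)); print(f[172,266:304].mean(1).astype(int)); print(f[148:194,279].mean(1).astype(int));print(f[148:194,291].mean(1).astype(int))
for n,x0,y0,x1,y1,s in(("top0",266,146,302,194,12),("side0",240,212,302,264,12)):
    g=f=cv2.imread(f"pics/{n}.png")[y0:y1,x0:x1].astype(float)
    g=255*((f/255).clip(0,1))**3.; 
    g=cv2.resize(g,None,fx=s,fy=s,interpolation=cv2.INTER_CUBIC).clip(0,255).astype(np.uint8)
    cv2.imwrite(f"pics/{n}_st.png",g)
```

```text
[ 38  38  38  39  42  77 152 208 214 218 236 239 240 240 239 231 214 214
 217 200 175 193 220 237 240 240 240 240 239 234 232 243 245 246 246 246
 246 246]
[ 38  38  39  38  42  77 151 207 213 219 236 240 240 240 238 230 208 205
 215 200 175 193 220 237 240 240 240 240 239 232 231 243 247 247 247 247
 247 247]
[ 39  38  38  38  43  72 157 228 230 206 211 233 239 240 240 240 240 240
 240 240 240 240 240 240 240 239 240 240 240 240 240 240 239 232 205 191
 211 229 210 170 156  92  44  40  39  38]
[ 38  38  38  38  43  74 158 227 222 176 191 233 240 240 240 240 240 240
 240 240 240 240 240 240 240 240 240 240 240 240 240 240 240 233 202 171
 199 228 211 185 223 244 248 248 248 248]
```

View pics/top0_st.png

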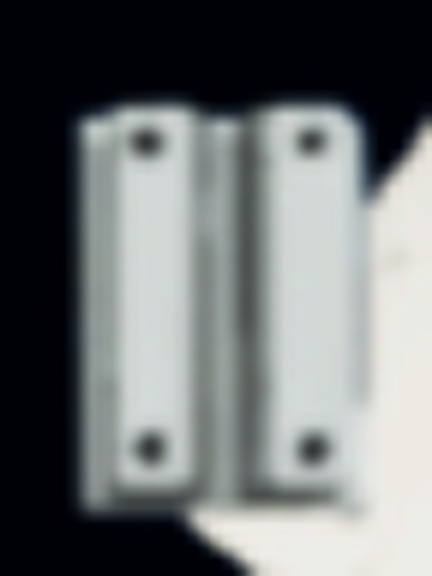

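View pics/side0_st.png

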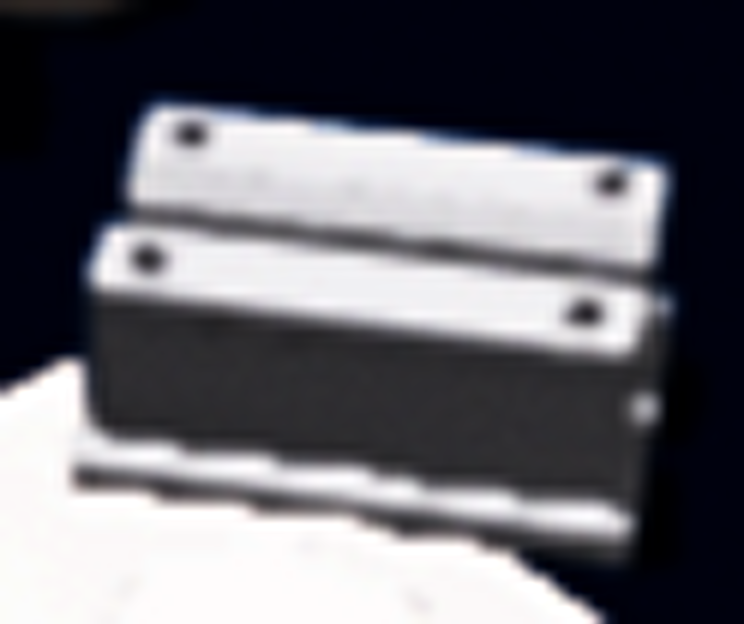

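```bash
cat >> h.py <<'E'
def fr(x,y,yaw,z,pts):
    c,s=np.cos(yaw),np.sin(yaw); pts=np.array(pts,float); return np.c_[x+c*pts[:,0]-s*pts[:,1],y+s*pts[:,0]+c*pts[:,1],z+pts[:,2]]
def seg(hx,hy,z): return [[(-hx,y,z),(hx,y,z)] for y in (-hy,hy)]+[[(x,-hy,z),(x,hy,z)] for x in(-hx,hx)]
def overlay(cam,src,dst,items,x0,y0,x1,y1,s,col=(0,0,255)):
    g=cv2.resize(cv2.imread(f"pics/{src}.png")[y0:y1,x0:x1],None,fx=s,fy=s,interpolation=cv2.INTER_CUBIC)
    for p in items:
        uv=proj(cam,p); q=((uv-[x0,y0]+.5)*s*8).astype(int)
        cv2.line(g,tuple(map(int,q[0])),tuple(map(int,q[1])),col,1,cv2.LINE_AA,3)
    cv2.imwrite(f"pics/{dst}.png",g)
def blk(x,y,yaw): return [fr(x,y,yaw,0,p) for p in seg(.055,.040,0)+seg(.055,.040,.045)+seg(.055,.01125,.045)+seg(.055,.00525,.01)]
def green(x,y,yaw,z): return [fr(x,y,yaw,z,p) for p in seg(.065,.004,.0)+seg(.065,.004,.064)+seg(.013,.012,.08)+seg(.013,0,.092)]
def orange(x,y,yaw,z): return [fr(x,y,yaw,z,p) for p in seg(.065,.004,.0)+seg(.065,.004,.08)+seg(.0305,.012,-.016)+seg(.0165,.012,-.016)]
E
python3 - <<'E'
from h import *
b=(.4727,-.1623,np.radians(-.75))
overlay("top","top0","ov1",blk(*b),260,140,310,200,9)
overlay("side","side0","ov2",blk(*b),240,210,305,265,10)
yr=np.radians(-13.15)
it=green(.4614,.2273,yr,.036)+orange(.4440,.1488,yr,.036)
overlay("top","top0","ov3",it,140,145,220,210,9)
overlay("side","side0","ov4",it,245,115,320,200,7)
E
```

```text
(no output)
```

View pics/ov1.png

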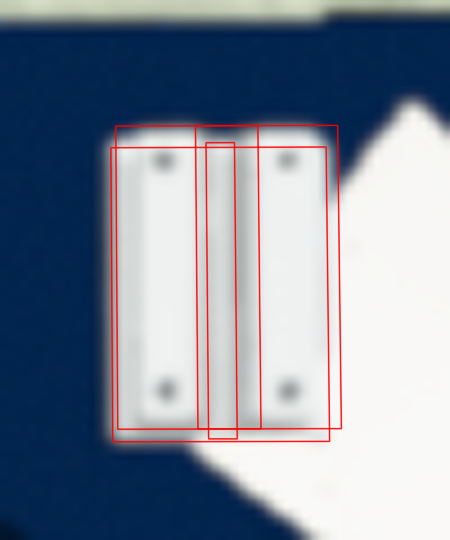

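View pics/ov2.png

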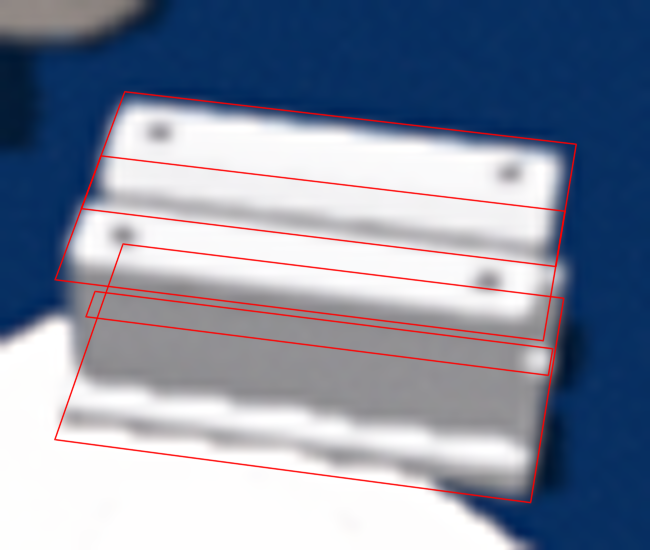

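View pics/ov3.png

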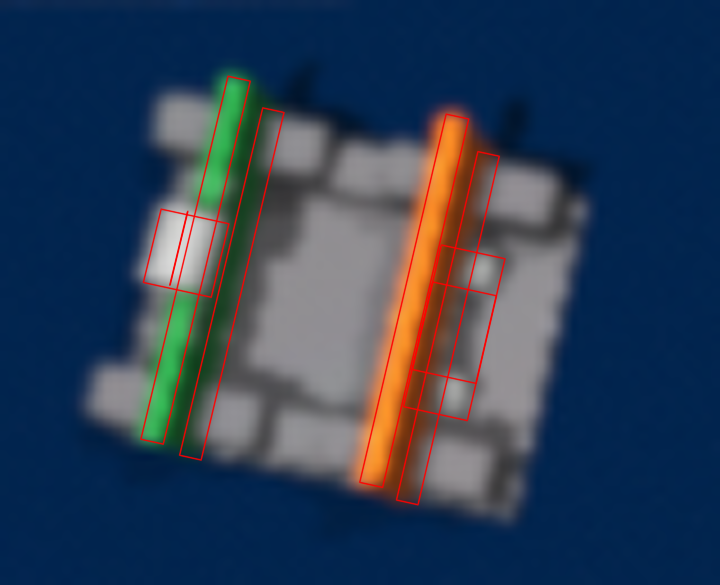

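View pics/ov4.png

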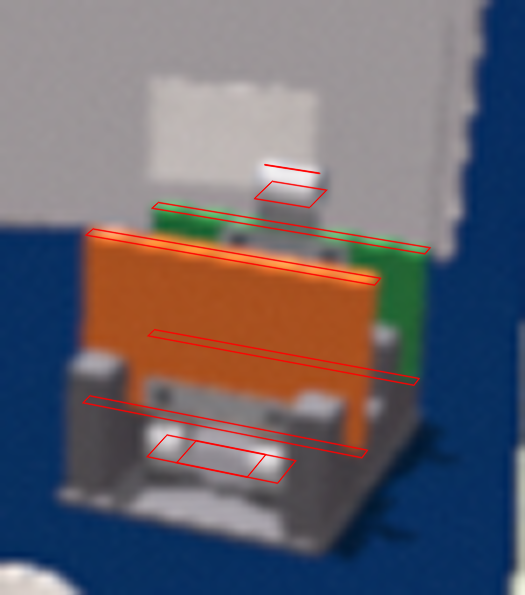

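```bash
cat >> h.py <<'E'
from scipy.spatial.transform import Rotation as R
def plan(P,yaw):
    """TCP goal P, leaf yaw (deg): tool x down, tool z along +-leaf y; prints shift mm / turn deg in current tool axes"""
    s=read_state(); R0=R.from_rotvec(s["tool_rot"]); best=None
    for sg in(1,-1):
        z=sg*np.array([-np.sin(np.radians(yaw)),np.cos(np.radians(yaw)),0]); x=np.array([0,0,-1.]); y=np.cross(z,x)
        w=(R0.inv()*R.from_matrix(np.c_[x,y,z])).as_rotvec(degrees=True)
        print("sg",sg,"turn",w.round(2))
    print("t",round(s["time"],2),"eef",s["eef_pos"].round(4),"F",s["contact_force"].round(2),"w",round(s["grip_width"],4),"j",s["joints"].round(2))
    print("axes x,y,z:",R0.as_matrix().T.round(3).tolist())
    print("shift mm",(R0.inv().apply(np.array(P)-s["eef_pos"])*1000).round(2))
E
python3 - <<'E'
from h import *
plan((.4614,.228,.24),-13.15)
for n in("top0",):
    f=cv2.imread("pics/top0.png").astype(float).mean(2)
    # bench far edge rows
    print([(c,int(np.argmin(np.diff(f[135:155,c]))+135)) for c in range(130,500,40)])
E
```

```text
sg 1 turn [-1.4148e+02 -3.0000e-02 -1.2000e-01]
sg -1 turn [ 3.852e+01 -9.000e-02  2.000e-02]
t 0.1 eef [ 0.2569 -0.5417  0.2414] F [ 0.48  0.17 -0.43] w 0.0851 j [-1.21  0.13  1.49  0.    1.52 -0.09]
axes x,y,z: [[-0.001, 0.001, -1.0], [0.904, 0.428, 0.0], [0.428, -0.904, -0.002]]
shift mm [   2.41  514.53 -607.86]
[(130, 143), (170, 143), (210, 142), (250, 141), (290, 141), (330, 140), (370, 139), (410, 139), (450, 135), (490, 137)]
```

```bash
python3 -m pendant '[-50,10,-10,0,0,0,60, -60,50,-36,4,0,0,60, -60,90,-64,8,0,0,60, -60,130,-93,12,0,0,60, -60,175,-125,16,0,0,60, -60,220,-157,20,0,0,60, -60,260,-186,24,0,0,60, -60,300,-214,28,0,0,60, -60,335,-239,30,0,0,60, -60,356,-254,30,0,0,60]' 60
python3 - <<'E'
from h import *
plan((.4614,.228,.24),-13.15)
E
```

```text
time: 1.1
eef_pos: [0.4709, -0.1567, 0.302]
tool_rot: [1.268, 1.171, -1.267]
contact_force: [0.0, 0.7, -0.2]
grip_width: 0.0594
sg 1 turn [-1.7142e+02 -1.0000e-02 -9.0000e-02]
sg -1 turn [ 8.58 -0.06  0.01]
t 1.1 eef [ 0.4709 -0.1567  0.302 ] F [ 0.03  0.74 -0.23] w 0.0594 j [-0.43 -0.17  1.68  0.    1.64  1.23]
axes x,y,z: [[0.0, 0.001, -1.0], [0.997, -0.08, -0.0], [-0.08, -0.997, -0.001]]
shift mm [  62.41  -40.11 -382.69]
```

```bash
python3 -m pendant '[0,-5,-48,2,0,0,60, 0,-10,-96,4,0,0,60, 0,-15,-144,6,0,0,60, 0,-20,-192,8,0,0,60, 0,-25,-240,8.6,0,0,60, 0,-30,-288,8.6,0,0,60, 0,-35,-336,8.6,0,0,60, 50,-40,-370,8.6,0,0,60, 100,-40,-383,8.6,0,0,60, 102,-40,-383,8.6,0,0,60]'
python3 - <<'E'
from h import *
plan((.4614,.2276,.106),-13.15)
snap("top","t1");snap("side","s1")
crop("side","x",0,0,1,1,1) if 0 else None
E
python3 - <<'E'
from h import *
for n in("t1","s1"): crop(n,n+"c",130,80,330,220,4)
E
```

```text
time: 2.1
eef_pos: [0.4574, 0.2255, 0.1942]
tool_rot: [1.369, 1.096, -1.384]
contact_force: [0.8, -0.7, -0.5]
grip_width: 0.0601
sg 1 turn [-179.93   -0.7     0.43]
sg -1 turn [0.07 0.27 0.44]
t 2.1 eef [0.4574 0.2255 0.1942] F [ 0.83 -0.74 -0.54] w 0.0601 j [ 0.36 -0.08  1.79  0.    1.44  2.16]
axes x,y,z: [[-0.009, -0.003, -1.0], [0.974, -0.226, -0.008], [-0.226, -0.974, 0.005]]
shift mm [88.19  4.13 -3.41]
```

View pics/s1c.png

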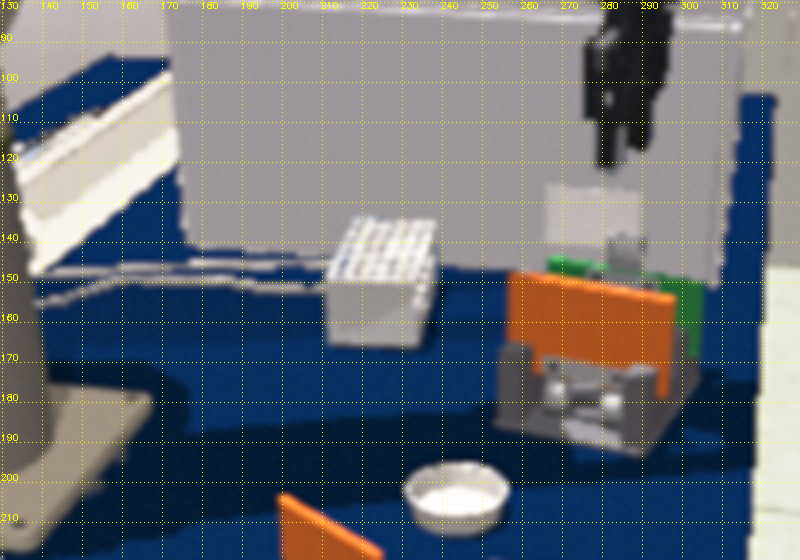

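View pics/t1c.png

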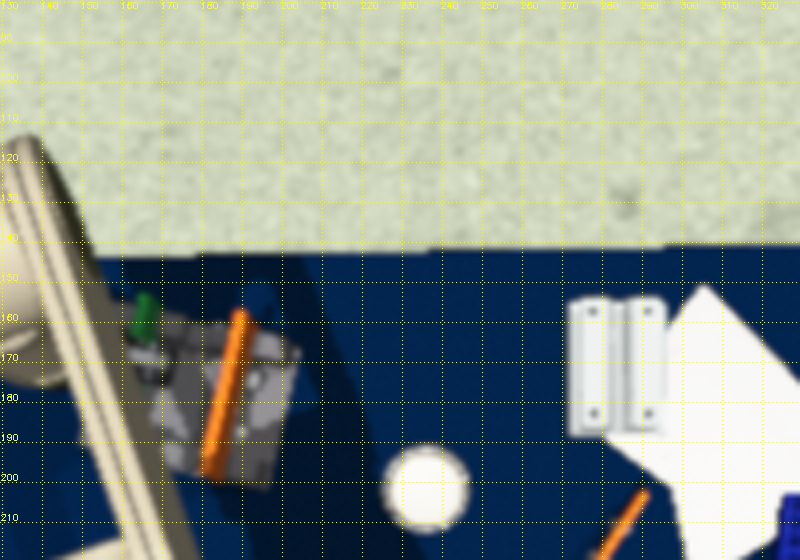

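Run:
```python
from h import *
plan((.4614,.2276,.106),-13.15)
```

```text
sg 1 turn [179.98   0.47  -0.33]
sg -1 turn [-0.02  0.21  0.3 ]
t 2.2 eef [0.459  0.2243 0.1974] F [-0.76 -0.1  -0.38] w 0.06 j [ 0.35 -0.08  1.79 -0.    1.44  2.16]
axes x,y,z: [[-0.006, -0.002, -1.0], [0.974, -0.228, -0.005], [-0.228, -0.974, 0.004]]
shift mm [91.41  2.12 -4.07]
```

```bash
python3 -m pendant '[15,1,-2,0,0,0,60, 30,1,-2,0,0,0,60, 40,1,-2,0,0,0,60, 40,1,-2,0,0,0,60, 40,1,-2,0,0,0,60]'
python3 - <<'E'
from h import *
plan((.4614,.2276,.106),-13.15)
E
```

```text
time: 2.7
eef_pos: [0.4625, 0.2263, 0.1605]
tool_rot: [1.378, 1.091, -1.378]
contact_force: [0.2, 0.5, 0.4]
grip_width: 0.0599
sg 1 turn [ 1.7989e+02  1.0000e-02 -0.0000e+00]
sg -1 turn [-0.11  0.    0.  ]
t 2.7 eef [0.4625 0.2263 0.1605] F [0.21 0.51 0.37] w 0.0599 j [ 0.36 -0.05  1.82 -0.    1.37  2.16]
axes x,y,z: [[-0.0, -0.0, -1.0], [0.973, -0.229, -0.0], [-0.229, -0.973, 0.0]]
shift mm [54.45 -1.42 -1.04]
```

```bash
python3 -m pendant '[15,-1,-1,0,0,0,60, 30,-1.4,-1,0,0,0,60, 45,-1.4,-1,0,0,0,60, 54.5,-1.4,-1,0,0,0,60, 54.5,-1.4,-1,0,0,0,60, 54.5,-1.4,-1,0,0,0,60]'
python3 - <<'E'
from h import *
plan((.4614,.2276,.106),-13.15)
E
```

```text
time: 3.3
eef_pos: [0.4611, 0.2278, 0.1054]
tool_rot: [1.377, 1.091, -1.378]
contact_force: [0.4, 0.0, 0.4]
grip_width: 0.0601
sg 1 turn [ 1.7992e+02  6.0000e-02 -4.0000e-02]
sg -1 turn [-0.08  0.03  0.04]
t 3.3 eef [0.4611 0.2278 0.1054] F [0.4  0.02 0.38] w 0.0601 j [ 0.36  0.01  1.87 -0.    1.26  2.16]
axes x,y,z: [[-0.001, -0.0, -1.0], [0.973, -0.229, -0.001], [-0.229, -0.973, 0.0]]
shift mm [-0.56  0.37  0.14]
```

Close on the knuckle.

```bash
python3 -m pendant '[0,0,0,0,0,0,40, 0,0,0,0,0,0,30, 0,0,0,0,0,0,22, 0,0,0,0,0,0,15, 0,0,0,0,0,0,15, 0,0,0,0,0,0,15]' 60
python3 - <<'E'
from h import *
plan((.4614,.2276,.106),-13.15)
E
```

```text
time: 3.9
eef_pos: [0.4618, 0.2282, 0.1067]
tool_rot: [1.378, 1.091, -1.376]
contact_force: [-1.4, -0.1, 5.9]
grip_width: 0.0219
sg 1 turn [ 1.7992e+02 -1.1000e-01  8.0000e-02]
sg -1 turn [-0.08 -0.05 -0.07]
t 3.9 eef [0.4618 0.2282 0.1067] F [-1.41 -0.06  5.9 ] w 0.0219 j [0.36 0.01 1.87 0.   1.26 2.16]
axes x,y,z: [[0.001, 0.001, -1.0], [0.973, -0.229, 0.001], [-0.229, -0.973, -0.001]]
shift mm [ 0.7  -0.3   0.65]
```

```bash
python3 -m pendant '[-10,0,0,0,0,0,15, -20,0,0,0,0,0,15, -35,0,0,0,0,0,15, -60,0,0,0,0,0,15, -85,0,0,0,0,0,15, -110,0,0,0,0,0,15, -120,0,0,0,0,0,15, -120,0,0,0,0,0,15, -120,0,0,0,0,0,15]' 60
python3 - <<'E'
from h import *
plan((.4727,-.1625,.226),-.75)
snap("side","s2"); crop("s2","s2c",225,70,325,200,5)
E
```

```text
time: 4.8
eef_pos: [0.461, 0.2278, 0.2251]
tool_rot: [1.377, 1.091, -1.378]
contact_force: [-0.7, 0.1, -3.0]
grip_width: 0.022
sg 1 turn [ 1.6752e+02  6.0000e-02 -3.0000e-02]
sg -1 turn [-12.48   0.02   0.04]
t 4.8 eef [0.461  0.2278 0.2251] F [-0.65  0.13 -2.95] w 0.022 j [ 0.36 -0.09  1.75 -0.    1.49  2.16]
axes x,y,z: [[-0.001, -0.0, -1.0], [0.973, -0.229, -0.001], [-0.229, -0.973, 0.0]]
shift mm [ -0.82 100.73 377.22]
```

View pics/s2c.png

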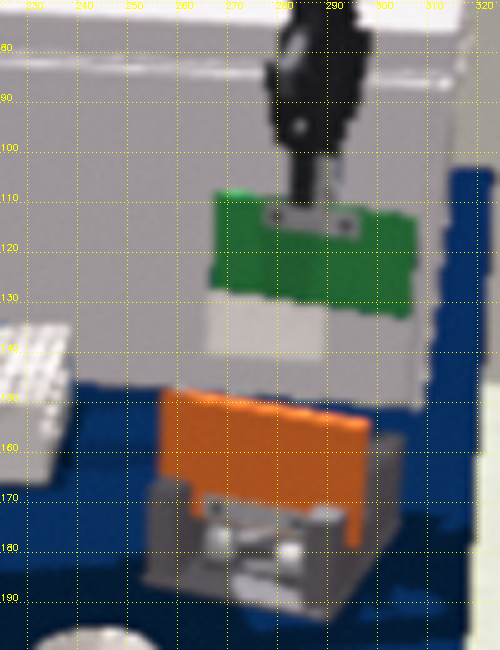

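```bash
python3 -m pendant '[0,12,45,-2,0,0,15, 0,24,90,-4,0,0,15, 0,36,135,-6,0,0,15, 0,48,180,-8,0,0,15, 0,60,225,-10,0,0,15, 0,72,270,-12,0,0,15, 0,84,315,-12.5,0,0,15, 0,95,355,-12.5,0,0,15, 0,100.7,377,-12.5,0,0,15, 0,100.7,377,-12.5,0,0,15]' 60; python3 -m pendant '[0,0,0,0,0,0,15,0,0,0,0,0,0,15,0,0,0,0,0,0,15]'
python3 - <<'E'
from h import *
plan((.4727,-.1625,.0807),-.75)
s=read_state();e=s["eef_pos"]
f=snap("side","s3"); f=snap("top","t3")
it=green(e[0],e[1],np.radians(-.75),e[2]-.0707)
overlay("side","s3","s3c",it+blk(.4727,-.1625,np.radians(-.75)),220,130,320,265,5)
crop("t3","t3c",250,120,350,220,6)
E
```

```text
time: 5.85
eef_pos: [0.4718, -0.1648, 0.2238]
tool_rot: [1.22, 1.204, -1.223]
contact_force: [-1.2, 1.2, -1.6]
grip_width: 0.0219
time: 6.15
eef_pos: [0.473, -0.161, 0.2254]
tool_rot: [1.218, 1.205, -1.218]
contact_force: [-0.3, 0.6, -1.5]
grip_width: 0.022
sg 1 turn [-1.7989e+02 -5.0000e-02 -5.0000e-02]
sg -1 turn [ 0.11 -0.03  0.03]
t 6.15 eef [ 0.473  -0.161   0.2254] F [-0.28  0.57 -1.52] w 0.022 j [-0.43 -0.13  1.78  0.    1.49  1.15]
axes x,y,z: [[-0.001, 0.001, -1.0], [1.0, -0.011, -0.001], [-0.011, -1.0, -0.001]]
shift mm [144.67  -0.16   1.6 ]
```

View pics/s3c.png

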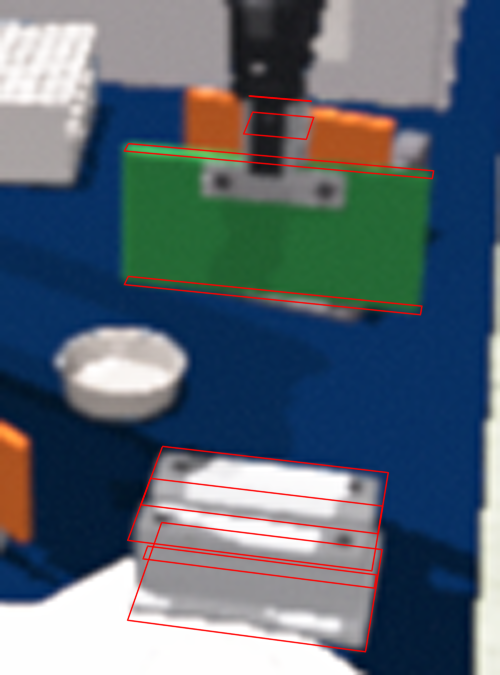

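View pics/t3c.png

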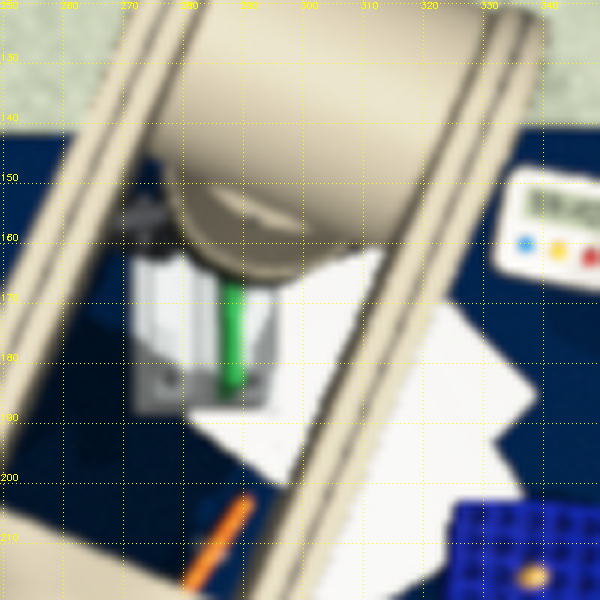

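```bash
python3 -m pendant '[30,0,1.6,0,0,0,15, 60,0,1.6,0,0,0,15, 85,0,1.6,0,0,0,15, 95,0,1.6,0,0,0,15, 100,0,1.6,0,0,0,15, 100,0,1.6,0,0,0,15, 100,0,1.6,0,0,0,15]'
python3 - <<'E'
from h import *
plan((.4727,-.1625,.0807),-.75)
e=read_state()["eef_pos"]
f=snap("top","t4");overlay("top","t4","t4c",green(e[0],e[1],np.radians(-.75),e[2]-.0707)+blk(.4727,-.1625,np.radians(-.75)),255,130,315,200,9)
E
```

```text
time: 6.95
eef_pos: [0.474, -0.1641, 0.1273]
tool_rot: [1.219, 1.201, -1.217]
contact_force: [-0.0, 0.5, -1.7]
grip_width: 0.022
sg 1 turn [-1.7997e+02  1.9000e-01  8.0000e-02]
sg -1 turn [ 0.03  0.05 -0.12]
t 6.95 eef [ 0.474  -0.1641  0.1273] F [-0.02  0.52 -1.72] w 0.022 j [-0.44 -0.05  1.89 -0.    1.3   1.15]
axes x,y,z: [[0.002, -0.001, -1.0], [1.0, -0.013, 0.002], [-0.013, -1.0, 0.001]]
shift mm [46.61 -1.38 -1.6 ]
```

View pics/t4c.png

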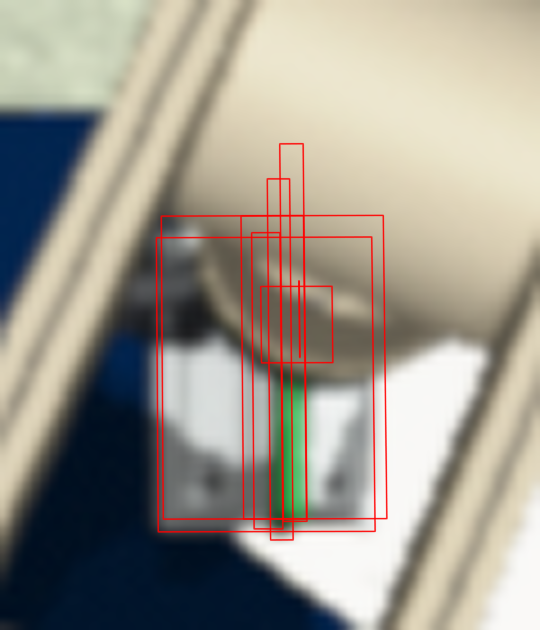

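```bash
python3 -m pendant '[0,0,0,0,0,0,15,0,0,0,0,0,0,15]';  python3 -m pendant '[0,0,0,0,0,0,15,0,0,0,0,0,0,15]'
python3 - <<'E'
from h import *
plan((.4727,-.1625,.0807),-.75)
E
```

```text
time: 7.2
eef_pos: [0.4735, -0.164, 0.1266]
tool_rot: [1.219, 1.202, -1.218]
contact_force: [-0.1, -0.0, -2.0]
grip_width: 0.0218
time: 7.4
eef_pos: [0.4731, -0.1638, 0.126]
tool_rot: [1.219, 1.203, -1.218]
contact_force: [-1.1, 0.4, -2.1]
grip_width: 0.022
sg 1 turn [-1.7998e+02  2.0000e-02  1.0000e-02]
sg -1 turn [ 0.02  0.   -0.01]
t 7.4 eef [ 0.4731 -0.1638  0.126 ] F [-1.06  0.42 -2.08] w 0.022 j [-0.44 -0.05  1.89  0.    1.3   1.15]
axes x,y,z: [[0.0, -0.0, -1.0], [1.0, -0.013, 0.0], [-0.013, -1.0, 0.0]]
shift mm [45.27 -0.4  -1.28]
```

```bash
python3 -m pendant '[5,0,-1.2,0,0,0,15, 10,0,-1.2,0,0,0,15, 15,0,-1.2,0,0,0,15, 20,0,-1.2,0,0,0,15, 24,0,-1.2,0,0,0,15, 28,0,-1.2,0,0,0,15, 32,0,-1.2,0,0,0,15, 32,0,-1.2,0,0,0,15]';  python3 - <<'E'
from h import *
plan((.4727,-.1625,.0807),-.75)
E
```

```text
time: 8.2
eef_pos: [0.4726, -0.1624, 0.0931]
tool_rot: [1.218, 1.204, -1.219]
contact_force: [-0.4, 0.4, -3.0]
grip_width: 0.0217
sg 1 turn [-1.7998e+02 -9.0000e-02 -4.0000e-02]
sg -1 turn [ 0.02 -0.03  0.06]
t 8.2 eef [ 0.4726 -0.1624  0.0931] F [-0.43  0.42 -2.95] w 0.0217 j [-0.43 -0.01  1.92  0.    1.24  1.15]
axes x,y,z: [[-0.001, 0.0, -1.0], [1.0, -0.013, -0.001], [-0.013, -1.0, -0.0]]
shift mm [12.35  0.11  0.15]
```

Entered freely. Going on to the floor.

```bash
python3 -m pendant '[3,0,0,0,0,0,15, 6,0,0,0,0,0,15, 8,0,0,0,0,0,15, 10,0,0,0,0,0,15, 11,0,0,0,0,0,15, 11,0,0,0,0,0,15]'; python3 -m pendant '[1,0,0,0,0,0,15, 2,0,0,0,0,0,15, 2,0,0,0,0,0,15]'
python3 - <<'E'
from h import *
plan((.4727,-.1625,.0807),-.75)
E
```

```text
time: 8.8
eef_pos: [0.4729, -0.1625, 0.0826]
tool_rot: [1.219, 1.203, -1.219]
contact_force: [0.1, 0.6, -1.5]
grip_width: 0.0219
time: 9.1
eef_pos: [0.4731, -0.1626, 0.0808]
tool_rot: [1.219, 1.203, -1.219]
contact_force: [0.3, 0.2, -1.8]
grip_width: 0.022
sg 1 turn [-1.7998e+02  1.0000e-02  0.0000e+00]
sg -1 turn [ 0.02  0.   -0.01]
t 9.1 eef [ 0.4731 -0.1626  0.0808] F [ 0.26  0.16 -1.83] w 0.022 j [-0.43  0.    1.93  0.    1.21  1.15]
axes x,y,z: [[0.0, -0.0, -1.0], [1.0, -0.013, 0.0], [-0.013, -1.0, 0.0]]
shift mm [ 0.13 -0.39 -0.06]
```

```bash
python3 -m pendant '[0.7,0,0,0,0,0,15, 1.4,0,0,0,0,0,15, 1.4,0,0,0,0,0,15]'; python3 -m pendant '[0.7,0,0,0,0,0,15, 1.4,0,0,0,0,0,15, 1.4,0,0,0,0,0,15]';  python3 -m pendant '[0,0,0,0,0,0,15, 0,0,0,0,0,0,15]'
```

```text
time: 9.4
eef_pos: [0.4732, -0.1628, 0.0808]
tool_rot: [1.218, 1.203, -1.219]
contact_force: [-7.2, 2.2, 11.5]
grip_width: 0.0219
time: 9.7
eef_pos: [0.4733, -0.163, 0.0807]
tool_rot: [1.218, 1.203, -1.219]
contact_force: [-13.4, 3.0, 24.7]
grip_width: 0.0222
time: 9.9
eef_pos: [0.4733, -0.1631, 0.0807]
tool_rot: [1.218, 1.202, -1.219]
contact_force: [-12.6, 3.0, 23.7]
grip_width: 0.0216
```

```bash
python3 -m pendant '[-1,0,0,0,0,0,15, -1.9,0,0,0,0,0,15, -1.9,0,0,0,0,0,15, -1.9,0,0,0,0,0,15]'; python3 -m pendant '[0,0,0,0,0,0,22, 0,0,0,0,0,0,23.5, 0,0,0,0,0,0,25, 0,0,0,0,0,0,27, 0,0,0,0,0,0,29, 0,0,0,0,0,0,32, 0,0,0,0,0,0,35, 0,0,0,0,0,0,40, 0,0,0,0,0,0,45, 0,0,0,0,0,0,45]'
python3 - <<'E'
from h import *
plan((.4727,-.1625,.0807),-.75)
E
```

```text
time: 10.3
eef_pos: [0.4734, -0.1628, 0.0807]
tool_rot: [1.219, 1.202, -1.218]
contact_force: [-3.8, 1.1, 6.7]
grip_width: 0.0217
time: 11.3
eef_pos: [0.473, -0.1625, 0.0799]
tool_rot: [1.219, 1.203, -1.219]
contact_force: [-0.3, 0.5, 0.3]
grip_width: 0.045
sg 1 turn [-179.98    0.     -0.  ]
sg -1 turn [ 0.02 -0.   -0.  ]
t 11.3 eef [ 0.473  -0.1625  0.0799] F [-0.28  0.55  0.28] w 0.045 j [-0.43  0.    1.93  0.    1.21  1.15]
axes x,y,z: [[0.0, 0.0, -1.0], [1.0, -0.013, 0.0], [-0.013, -1.0, -0.0]]
shift mm [-0.8  -0.33 -0.04]
```

```bash
python3 -m pendant '[-10,0,0,0,0,0,50, -25,0,0,0,0,0,50, -50,0,0,0,0,0,50, -85,0,0,0,0,0,50, -125,0,0,0,0,0,50, -130,0,-20,0,0,0,50, -130,0,-60,0,0,0,50, -130,0,-105,2,0,0,50, -130,0,-150,4,0,0,50, -130,0,-195,6,0,0,50]'
python3 - <<'E'
from h import *
plan((.4440,.1492,.2),-13.15)
E
```

```text
time: 12.3
eef_pos: [0.4757, 0.034, 0.2119]
tool_rot: [1.298, 1.149, -1.295]
contact_force: [1.4, -0.4, -0.6]
grip_width: 0.0496
sg 1 turn [-1.737e+02  2.100e-01 -3.000e-02]
sg -1 turn [ 6.3  -0.02 -0.14]
t 12.3 eef [0.4757 0.034  0.2119] F [ 1.4  -0.37 -0.56] w 0.0496 j [-0.04 -0.2   1.86  0.    1.47  1.65]
axes x,y,z: [[0.003, -0.0, -1.0], [0.993, -0.119, 0.002], [-0.119, -0.993, -0.0]]
shift mm [  11.79  -45.21 -110.61]
```

```bash
python3 -m pendant '[2,-15,-40,3,0,0,40, 6,-30,-80,6,0,0,40, 10,-45,-110,6.3,0,0,40, 10,-45,-110,6.3,0,0,40, 10,-45,-110,6.3,0,0,40, 10,-45,-110,6.3,0,0,40, 10,-45,-110,6.3,0,0,40]'
python3 - <<'E'
from h import *
plan((.4440,.1492,.2),-13.15)
snap("top","t5");snap("side","s5")
b=(.4727,-.1625,np.radians(-.75))
it=green(.473,-.1626,b[2],.01)
overlay("top","t5","t5c",it,255,130,315,200,9)
overlay("side","s5","s5c",it,230,180,310,265,8)
E
```

```text
time: 13.0
eef_pos: [0.4443, 0.146, 0.2005]
tool_rot: [1.376, 1.091, -1.375]
contact_force: [-0.6, 0.5, 0.5]
grip_width: 0.0401
sg 1 turn [-1.7997e+02  8.0000e-02 -1.0000e-02]
sg -1 turn [ 0.03 -0.   -0.05]
t 13.0 eef [0.4443 0.146  0.2005] F [-0.62  0.5   0.46] w 0.0401 j [ 0.21 -0.21  1.9  -0.    1.46  2.01]
axes x,y,z: [[0.001, -0.0, -1.0], [0.974, -0.227, 0.001], [-0.227, -0.974, -0.0]]
shift mm [ 0.52 -1.04 -3.09]
```

View pics/t5c.png

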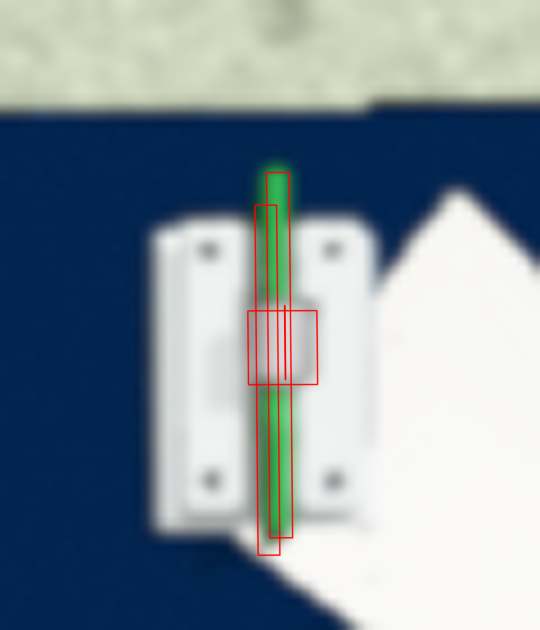

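View pics/s5c.png

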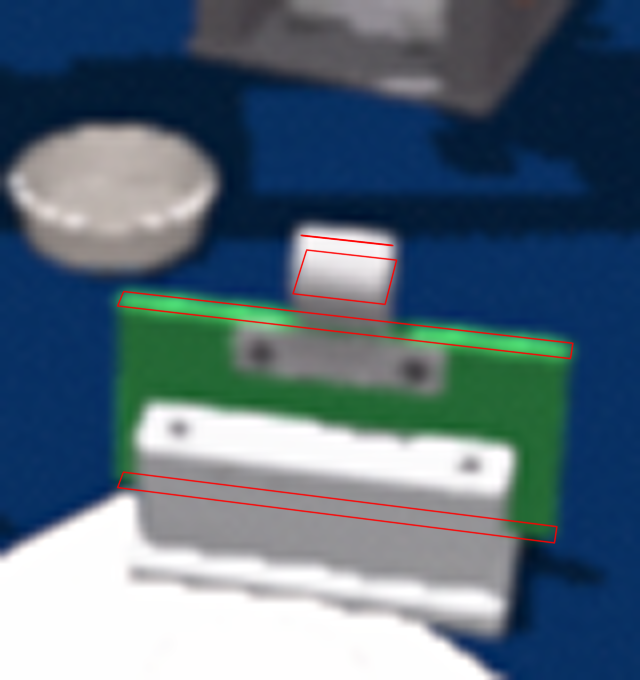

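Run:
```python
from h import *
f=cv2.imread("pics/top0.png")[:,:,::-1];g=cv2.imread("pics/t5.png")[:,:,::-1]
for nm,f,sc,a,b,z in(("g0",f,gscore,(165.5,154),(156.5,193),.1),("o0",f,oscore,(189.5,158),(181,198),.116),("o5",g,oscore,(189.5,158),(181,198),.116),("g5",g,gscore,(285.3,149),(285.7,189),.074)):
    try:
        a,b,s=strip(f,sc,a,b); A,B=back("top",[a,b],z); print(nm,a.round(2),b.round(2),s.round(2),"len",np.hypot(*(A-B)[:2]).round(4),"mid",((A+B)/2).round(4),"yaw",np.degrees(np.arctan2(*(A-B)[1::-1])).round(2))
    except Exception as e: print(nm,e)
plan((.4440,.1496,.094),-13.15)
```

```text
g0 [165.8  154.09] [156.54 192.63] 0.1 len 0.1242 mid [0.4614 0.2273 0.1   ] yaw -13.19
o0 [190.11 157.98] [180.83 197.74] 0.04 len 0.1263 mid [0.444  0.1488 0.116 ] yaw -13.11
o5 [181.6  191.87] [180.78 198.13] 0.0 len 0.0194 mid [0.3909 0.1621 0.116 ] yaw -7.39
g5 [285.06 148.87] [285.53 187.75] 0.06 len 0.1245 mid [ 0.4749 -0.162   0.074 ] yaw -0.61
sg 1 turn [-1.7998e+02  4.0000e-02 -1.0000e-02]
sg -1 turn [ 0.02 -0.01 -0.03]
t 13.1 eef [0.4442 0.146  0.2002] F [ 0.45  0.87 -0.19] w 0.0398 j [ 0.21 -0.21  1.9  -0.    1.46  2.01]
axes x,y,z: [[0.0, -0.0, -1.0], [0.974, -0.227, 0.0], [-0.227, -0.974, -0.0]]
shift mm [106.23  -1.04  -3.42]
```

```bash
python3 -m pendant '[15,-1,-3.4,0,0,0,40, 35,-1,-3.4,0,0,0,40, 55,-1,-3.4,0,0,0,40, 65,-1,-3.4,0,0,0,40, 65,-1,-3.4,0,0,0,40, 65,-1,-3.4,0,0,0,40, 65,-1,-3.4,0,0,0,40]';python3 - <<'E'
from h import *
plan((.4440,.1496,.094),-13.15)
E
```

```text
time: 13.8
eef_pos: [0.4443, 0.1507, 0.1359]
tool_rot: [1.376, 1.092, -1.373]
contact_force: [-0.1, -0.7, 0.0]
grip_width: 0.0402
sg 1 turn [-1.7988e+02  1.4000e-01 -7.0000e-02]
sg -1 turn [ 0.12 -0.04 -0.09]
t 13.8 eef [0.4443 0.1507 0.1359] F [-0.07 -0.68  0.  ] w 0.0402 j [ 0.22 -0.15  1.97  0.    1.33  2.02]
axes x,y,z: [[0.002, 0.0, -1.0], [0.974, -0.226, 0.002], [-0.226, -0.974, -0.001]]
shift mm [41.95 -0.08  1.11]
```

```bash
python3 -m pendant '[15,0,0.6,0,0,0,40, 30,0,0.6,0,0,0,40, 41,0,0.6,0,0,0,40, 41,0,0.6,0,0,0,40, 41,0,0.6,0,0,0,40, 41,0,0.6,0,0,0,40]';python3 - <<'E'
from h import *
plan((.4440,.1496,.094),-13.15)
E
```

```text
time: 14.4
eef_pos: [0.444, 0.1501, 0.0949]
tool_rot: [1.376, 1.092, -1.373]
contact_force: [-0.9, 0.0, 0.4]
grip_width: 0.0399
sg 1 turn [-1.7988e+02  1.2000e-01 -6.0000e-02]
sg -1 turn [ 0.12 -0.04 -0.07]
t 14.4 eef [0.444  0.1501 0.0949] F [-0.93  0.01  0.37] w 0.0399 j [ 0.22 -0.11  2.    0.    1.24  2.01]
axes x,y,z: [[0.001, 0.0, -1.0], [0.974, -0.225, 0.001], [-0.225, -0.974, -0.001]]
shift mm [0.88 0.06 0.48]
```

```bash
python3 -m pendant '[0,0,0,0,0,0,30, 0,0,0,0,0,0,20, 0,0,0,0,0,0,12, 0,0,0,0,0,0,3, 0,0,0,0,0,0,3, 0,0,0,0,0,0,3, 0,0,0,0,0,0,3]' 80;python3 - <<'E'
from h import *
plan((.4440,.1496,.094),-13.15)
E
```

```text
time: 15.1
eef_pos: [0.4437, 0.15, 0.0943]
tool_rot: [1.375, 1.093, -1.374]
contact_force: [-0.7, 0.8, 4.7]
grip_width: 0.007
sg 1 turn [-1.7988e+02  5.0000e-02 -3.0000e-02]
sg -1 turn [ 0.12 -0.02 -0.03]
t 15.1 eef [0.4437 0.15   0.0943] F [-0.68  0.78  4.66] w 0.007 j [ 0.22 -0.1   2.    0.    1.24  2.01]
axes x,y,z: [[0.001, 0.0, -1.0], [0.974, -0.225, 0.001], [-0.225, -0.974, -0.0]]
shift mm [0.26 0.42 0.3 ]
```

```bash
python3 -m pendant '[-10,0,0,0,0,0,3, -25,0,0,0,0,0,3, -45,0,0,0,0,0,3, -70,0,0,0,0,0,3, -95,0,0,0,0,0,3, -120,0,0,0,0,0,3, -140,0,0,0,0,0,3, -145,0,0,0,0,0,3, -145,0,0,0,0,0,3, -145,0,0,0,0,0,3]'
python3 - <<'E'
from h import *
plan((.4740,-.1626,.2393),-.65)
E
```

```text
time: 16.1
eef_pos: [0.4427, 0.1497, 0.2376]
tool_rot: [1.373, 1.094, -1.376]
contact_force: [-0.5, -0.1, -1.0]
grip_width: 0.0072
sg 1 turn [ 1.6762e+02  1.5000e-01 -6.0000e-02]
sg -1 turn [-12.38   0.04   0.1 ]
t 16.1 eef [0.4427 0.1497 0.2376] F [-0.47 -0.06 -0.96] w 0.0072 j [ 0.22 -0.23  1.85 -0.    1.53  2.01]
axes x,y,z: [[-0.002, -0.0, -1.0], [0.974, -0.226, -0.002], [-0.226, -0.974, 0.001]]
shift mm [ -1.64 100.91 297.25]
```

```bash
python3 -m pendant '[0,12,36,-2,0,0,3, 0,25,74,-4,0,0,3, 0,38,112,-6,0,0,3, 0,51,150,-8,0,0,3, 0,64,188,-10,0,0,3, 0,77,226,-12,0,0,3, 0,89,262,-12.4,0,0,3, 0,97,285,-12.4,0,0,3, 0,101,297,-12.4,0,0,3, 0,101,297,-12.4,0,0,3]';python3 -m pendant '[0,0,0,0,0,0,3, 0,0,0,0,0,0,3, 0,0,0,0,0,0,3, 0,0,0,0,0,0,3]'
python3 - <<'E'
from h import *
plan((.4740,-.1626,.1643),-.65)
e=read_state()["eef_pos"];y=np.radians(-.65)
snap("side","s6")
it=green(.473,-.1626,y,.01)+orange(e[0],e[1],y,e[2]-.0583)
overlay("side","s6","s6c",it,220,100,320,250,5)
E
```

```text
time: 17.1
eef_pos: [0.4741, -0.163, 0.2374]
tool_rot: [1.218, 1.205, -1.22]
contact_force: [-0.1, 0.2, -0.7]
grip_width: 0.007
time: 17.5
eef_pos: [0.4749, -0.1614, 0.239]
tool_rot: [1.216, 1.204, -1.216]
contact_force: [0.5, 0.0, -1.1]
grip_width: 0.0068
sg 1 turn [-1.799e+02  2.000e-02 -0.000e+00]
sg -1 turn [ 0.1  -0.   -0.02]
t 17.5 eef [ 0.4749 -0.1614  0.239 ] F [ 0.45  0.01 -1.11] w 0.0068 j [-0.43 -0.14  1.76  0.    1.52  1.15]
axes x,y,z: [[0.0, 0.0, -1.0], [1.0, -0.01, 0.0], [-0.01, -1.0, -0.0]]
shift mm [74.72 -0.94  1.24]
```

View pics/s6c.png

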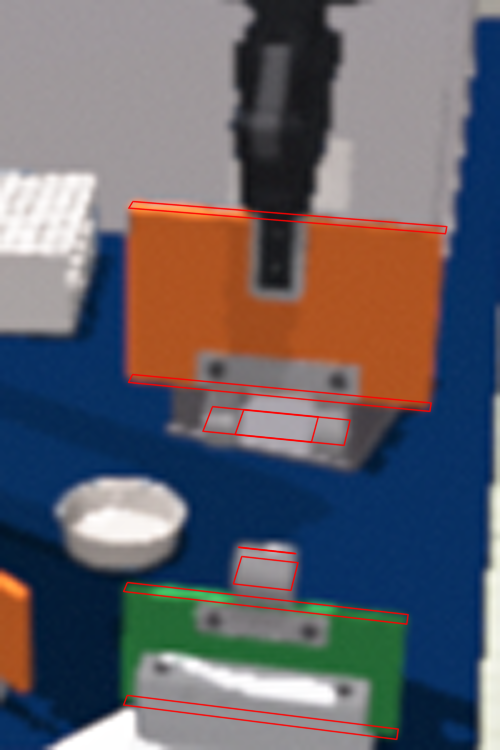

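```bash
cat >> h.py <<'E'
def xoff(img,score,x,y,yaw,z,zr,cam="side"):
    """mean offset (mm along leaf x) of both plate ends vs model; near face y=-4mm"""
    S=score(img.astype(float)); S=cv2.GaussianBlur(S,(0,0),.3); out=[]
    for sg in(-1,1):
        r=[]
        for zz in np.linspace(*zr,12):
            yy=-.004
            q=fr(x,y,yaw,z,[[sg*.065,yy,zz],[sg*.064,yy,zz]]); u=proj(cam,q); pm=np.hypot(*(u[0]-u[1]))  # px per mm
            d=(u[0]-u[1])/pm  # outward
            t=np.linspace(-5,5,201); P=u[0]+t[:,None]*d; V=map_coordinates(S,[P[:,1],P[:,0]],order=1)
            hi=np.median(V[t<-3]); lo=np.median(V[t>3]); 
            if hi-lo<20: continue
            i=np.where(V>(hi+lo)/2)[0][-1]; r.append(sg*t[i]/pm)
        out.append((np.median(r).round(2) if r else None,np.std(r).round(2) if r else None,len(r)))
    return out
gs=lambda I: I[...,1]-np.maximum(I[...,0],I[...,2]); os_=lambda I:I[...,0]-I[...,2]
E
python3 -m pendant '[15,-1,0.3,0,0,0,3, 30,-1,0.3,0,0,0,3, 45,-1,0.3,0,0,0,3, 53,-1,0.3,0,0,0,3, 55,-1,0.3,0,0,0,3, 55,-1,0.3,0,0,0,3, 55,-1,0.3,0,0,0,3, 55,-1,0.3,0,0,0,3, 55,-1,0.3,0,0,0,3, 55,-1,0.3,0,0,0,3]'
python3 - <<'E'
from h import *
plan((.4730,-.1626,.1643),-.65)
e=read_state()["eef_pos"];y=np.radians(-.65)
f=snap("side","s7"); snap("top","t7")
print("o",xoff(f,os_,e[0],e[1],y,e[2]-.0583,(.01,.07)))
print("g",xoff(f,gs,.473,-.1626,y,.01,(.02,.058)))
it=green(.473,-.1626,y,.01)+orange(e[0],e[1],y,e[2]-.0583)
overlay("side","s7","s7c",it,225,130,325,250,6)
overlay("top","t7","t7c",it,255,120,335,200,8)
E
```

```text
time: 18.55
eef_pos: [0.474, -0.1626, 0.1843]
tool_rot: [1.217, 1.203, -1.217]
contact_force: [0.5, 1.2, -1.0]
grip_width: 0.0069
sg 1 turn [-1.7998e+02  6.0000e-02  3.0000e-02]
sg -1 turn [ 0.02  0.02 -0.04]
t 18.55 eef [ 0.474  -0.1626  0.1843] F [ 0.52  1.2  -1.04] w 0.0069 j [-0.43 -0.11  1.83 -0.    1.41  1.15]
axes x,y,z: [[0.001, -0.0, -1.0], [1.0, -0.011, 0.001], [-0.011, -1.0, 0.0]]
shift mm [ 2.001e+01 -1.040e+00  1.000e-02]
o [(np.float64(-0.22), np.float64(0.05), 12), (np.float64(0.32), np.float64(0.18), 12)]
g [(np.float64(-0.65), np.float64(1.29), 12), (np.float64(0.06), np.float64(0.17), 12)]
```

View pics/s7c.png

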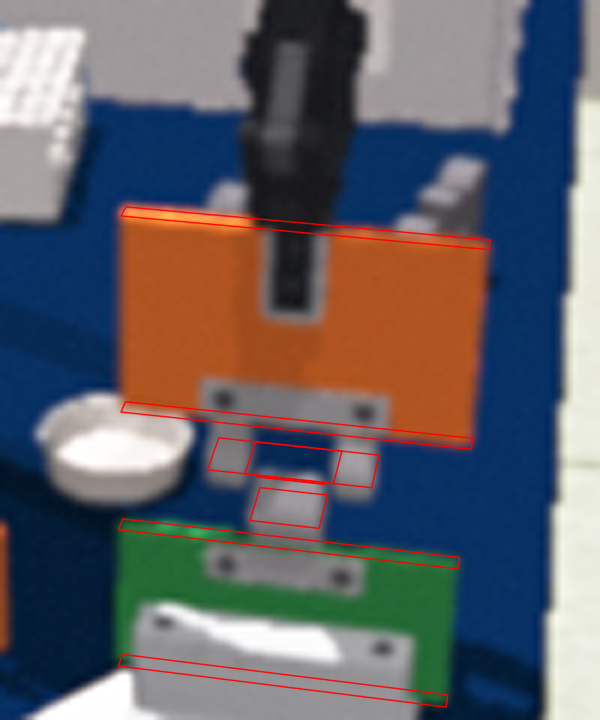

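View pics/t7c.png

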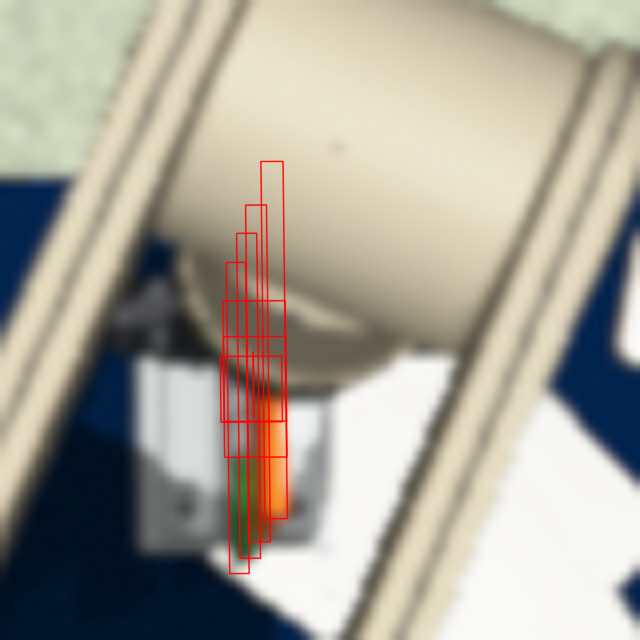

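Run:
```python
from h import *
y=np.radians(-.65)
for n in("s5","s6","s7"):
    f=cv2.imread(f"pics/{n}.png")[:,:,::-1]
    print(n,"g",xoff(f,gs,.473,-.1626,y,.01,(.02,.058)),xoff(f,gs,.473,-.1626,y,.01,(.045,.058)))
f=cv2.imread("pics/s6.png")[:,:,::-1]; print("o6",xoff(f,os_,.4749,-.1614,y,.239-.0583,(.01,.07)))
plan((.4730,-.1626,.1643),-.65)
```

```text
s5 g [(np.float64(0.12), np.float64(0.94), 12), (np.float64(-0.06), np.float64(0.11), 12)] [(np.float64(0.47), np.float64(0.0), 12), (np.float64(-0.06), np.float64(0.19), 12)]
s6 g [(np.float64(-0.95), np.float64(0.99), 12), (np.float64(0.11), np.float64(0.21), 12)] [(np.float64(0.06), np.float64(0.21), 12), (np.float64(-0.06), np.float64(0.15), 12)]
s7 g [(np.float64(-0.65), np.float64(1.29), 12), (np.float64(0.06), np.float64(0.17), 12)] [(np.float64(0.24), np.float64(0.04), 12), (np.float64(-0.06), np.float64(0.15), 12)]
o6 [(np.float64(-0.76), np.float64(0.45), 12), (np.float64(0.46), np.float64(0.17), 12)]
sg 1 turn [-1.7998e+02  3.0000e-02  1.0000e-02]
sg -1 turn [ 0.02  0.01 -0.02]
t 18.65 eef [ 0.4739 -0.1626  0.1841] F [-0.39 -0.01 -1.1 ] w 0.0068 j [-0.43 -0.11  1.83  0.    1.41  1.15]
axes x,y,z: [[0.0, -0.0, -1.0], [1.0, -0.011, 0.0], [-0.011, -1.0, 0.0]]
shift mm [19.82 -0.92  0.05]
```

```bash
python3 -m pendant '[0,-0.8,0,0,0,0,3, 3,-0.9,0,0,0,0,3, 6,-0.9,0,0,0,0,3, 9,-0.9,0,0,0,0,3, 12,-0.9,0,0,0,0,3, 15,-0.9,0,0,0,0,3, 18,-0.9,0,0,0,0,3, 19.7,-0.9,0,0,0,0,3, 19.7,-0.9,0,0,0,0,3, 19.7,-0.9,0,0,0,0,3]'; python3 -m pendant '[0,0,0,0,0,0,3, 0,0,0,0,0,0,3, 0,0,0,0,0,0,3, 0,0,0,0,0,0,3, 0,0,0,0,0,0,3]'
python3 - <<'E'
from h import *
plan((.4730,-.1626,.1643),-.65)
e=read_state()["eef_pos"];y=np.radians(-.65)
f=snap("side","s8"); snap("top","t8")
print("o",xoff(f,os_,e[0],e[1],y,e[2]-.0583,(.01,.07)))
print("g",xoff(f,gs,.473,-.1626,y,.01,(.045,.058)))
it=green(.473,-.1626,y,.01)+orange(e[0],e[1],y,e[2]-.0583)
overlay("side","s8","s8c",it,225,130,325,250,6)
overlay("top","t8","t8c",it,255,120,335,200,8)
crop("s8","s8d",245,185,300,235,14)
E
```

```text
time: 19.65
eef_pos: [0.4729, -0.1625, 0.1642]
tool_rot: [1.217, 1.204, -1.217]
contact_force: [-0.3, 0.1, -1.1]
grip_width: 0.0068
time: 20.15
eef_pos: [0.4729, -0.1625, 0.1642]
tool_rot: [1.217, 1.204, -1.217]
contact_force: [0.7, 0.3, -1.4]
grip_width: 0.0068
sg 1 turn [-179.98    0.      0.  ]
sg -1 turn [ 0.02  0.   -0.  ]
t 20.15 eef [ 0.4729 -0.1625  0.1642] F [ 0.66  0.33 -1.43] w 0.0068 j [-0.43 -0.09  1.86 -0.    1.38  1.15]
axes x,y,z: [[0.0, -0.0, -1.0], [1.0, -0.011, 0.0], [-0.011, -1.0, 0.0]]
shift mm [-0.06  0.09  0.1 ]
o [(np.float64(-0.56), np.float64(0.83), 12), (np.float64(0.32), np.float64(0.15), 12)]
g [(np.float64(0.12), np.float64(0.04), 12), (np.float64(-0.06), np.float64(0.15), 12)]
```

View pics/s8c.png

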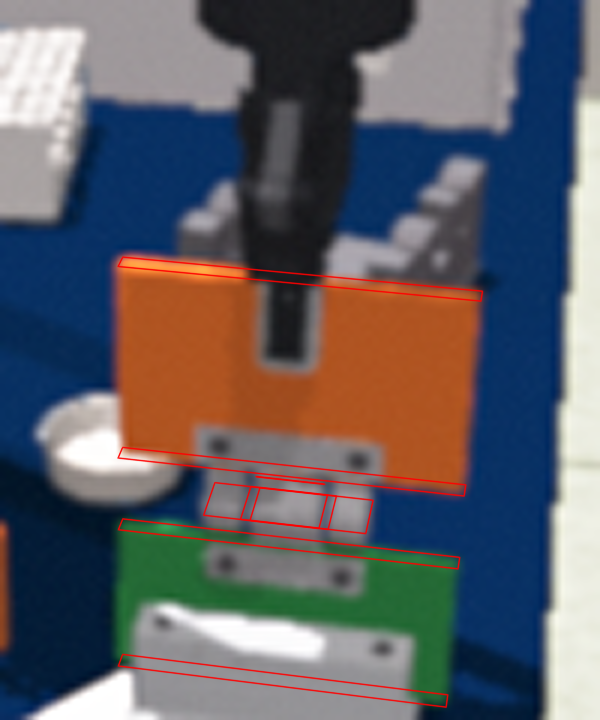

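View pics/t8c.png

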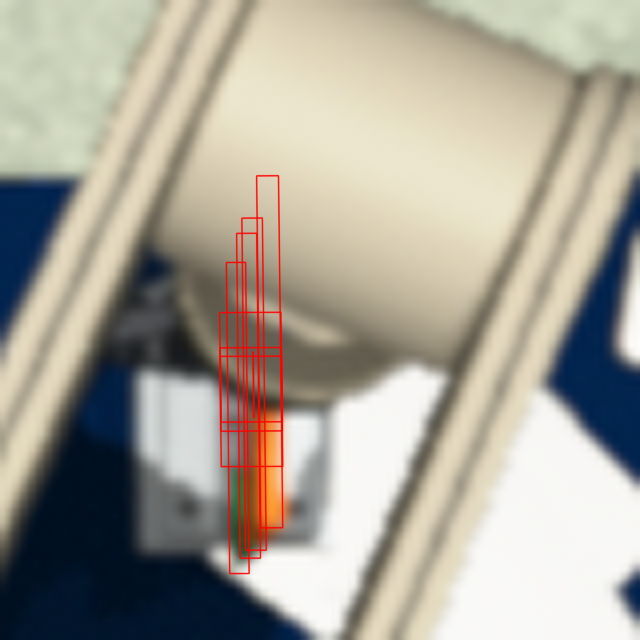

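View pics/s8d.png

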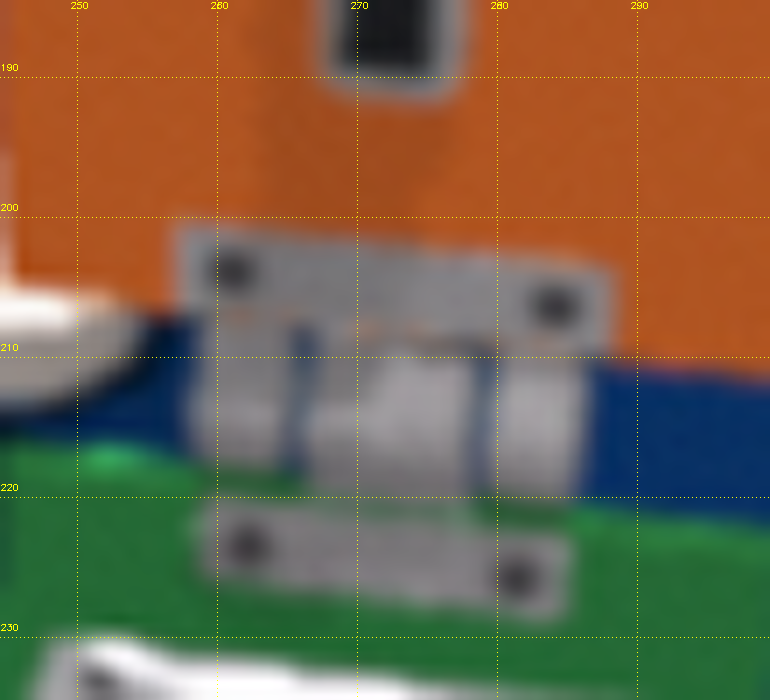

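Run:
```python
from h import *
s=read_state(); print(s["time"],s["eef_pos"],s["contact_force"],s["grip_width"],abs(s["joint_velocities"]).max())
print(finish_job())
```

```text
20.25 [ 0.47289617 -0.1624915   0.16420035] [ 0.40512047  0.14178652 -1.49360341] 0.006981942615225781 0.002284102052175841
the job is handed in; nothing more can be done
None
```

I handed the job in at 20.25 s of the 67 s allowed. The green leaf is standing in the jamb slot, let go. The orange leaf is held in the gripper with its knuckles either side of the green one. The hand-in gives no verdict, so the results below are my own last checks.

- **Green leaf:** it seated at exactly the 26 mm drop expected between the rack floor and the slot floor, and the push force rose there. The pictures after release matched an upright leaf about midway along the slot, within about 1 mm.
- **Orange leaf:** I took the larger one from the rack. The measured tool height puts its bores at 89.9 mm, against 90.0 mm for the green knuckle. The tool's sideways position is within about 0.2 mm of where it released the green leaf. The side view shows nearly equal gaps on both sides of the green knuckle, about 1.7 and 1.5 px.
- **Contact and stillness:** the wrist read about 1.5 N downward, which fits the orange leaf's own weight, so it does not seem to be resting on the green leaf. The arm was still.
- **Weaker checks:**
  - The top view was partly hidden by the arm, so sideways alignment rests mainly on the arm's own readings.
  - One side-view measurement of the green leaf's left end was noisy, by about 1 mm, until I limited it to the clear part of the edge. In the last picture the orange leaf's left end was just as noisy, because the dish lies behind it.
  - A top-view reading of the green leaf came out 1.9 mm off along the slot. I relied on the side view, which showed the two leaves aligned to about 0.2 mm.
- **Bystanders:** I did not go near the pin, dish or timer, and did not measure their final positions.

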